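# Clamp a freshly painted vase with the star wheel and lock it

## Robot

A 7-joint arm with a two-finger parallel gripper is mounted at the origin on the work surface. World frame = base frame: x ahead of the robot, y to its left, z up, the work surface at z = 0. Lengths are in m, angles in rad, forces in N, time in s.
With the tool pointing down it reaches from about 0.425 to 0.925 m from the base axis. Payload 6.8 kg.
Tool frame: the origin (TCP) lies at the very end of the fingers, on their centre line; the grasp point (between the pads) lies 19 mm behind it; z points along the fingers, y is the line along which they close (so a half turn about z gives the same grasp; the last joint's range is limited). The gripper opens to 85 mm and grips with 20 to 120 N. Pads are 22 mm wide; open, the fingers measure 114 mm over their backs; the gripper's body (76 mm by 85 mm) begins 54 mm behind the grasp point. The pads swing forward as they close: fully open they stand 13 mm farther back than shut.
Start: joints at [-0.108, 0.477, 0.022, 1.555, -0.011, 1.109, -0.083], TCP at [0.675, 0, 0.231] pointing down, gripper open.
Joint ranges: [-2.96, 2.96], [-0.34, 2.1], [-1.41, 1.46], [0.24, 2.44], [-1.37, 4.51], [0.17, 1.92], [-2.96, 2.96]. Speed limits (rad/s): [2.39, 2.39, 3.14, 3.14, 3.14, 3.14, 3.14].

## Interface

Orientations are given as a unit quaternion [w, x, y, z].
In Python, from station import monitor, eyes, bot gives the robot as it stands.
- The arm moves only by the shell command python3 -m creep [FORCE], which reads ROWS from standard input. ROWS is a JSON list of rows, 1 to 20 of them, each an object with the fields xyz (a list: dx, dy, dz in m), yaw (a turn about the tool's z in rad), finger_gap (the opening from 0.0 (shut) to 1.0 (fully open)); a field left out counts as zero (the opening has to be given); each row shifts and turns the commanded pose from where the row before left it, along the tool's axes as they then stand; what a row does not reach is not made up. A row lasts 1/10 s, in which the tool goes at most 0.05 m and 0.15 rad, less where a joint would pass 70% of its speed; a pose out of reach is approached as far as the arm can. The fingers move at their own pace and stop on an object; FORCE is the grip in N (left out, the last holds). Time passes only in rows, so rows that do not move let the fingers close. It prints the time, the measured TCP pose, the force, the opening and the grip force at its end. Input that does not fit is refused with a message, and nothing moves.
- monitor.get_obs(): the state, without advancing time (a new reading comes with each control period).
- eyes.read_camera(name): name is "scene" or "side" or "wrist"; returns the picture (384x512x3 uint8, blue, green, red); there is no depth.
- eyes.camera_info(name): a dict with "vertical_fov" (degrees; the focal length in pixels is half the picture's height over the tangent of half this angle, whatever the lens; pixels are square), "cx", "cy" (the principal point, pixels), "view" (4x4, takes a point from world to camera coordinates); the wrist camera has in their place "hand_eye" (4x4, takes a point from camera to tool coordinates, whose origin is the TCP and whose axes are the flange's). Camera axes: x right, y up, looking along -z (the intrinsics and any distortion apply to the point x, -y, -z); pixel columns grow to the right and rows downward; lengths in m; the calibration is good to about 2 mm. A picture is of the moment at which its call begins: read the wrist's pose just before it. camera_info takes no time and is no camera call.
- bot.hand_in(): hands the job in; it is judged then, once.
The state is a dict: "t": time; "q": joint angles; "joint_vel": joint speeds; "joint_torque": joint torques, N m; "eef_pos": TCP position; "tool_rot": TCP orientation; "contact_force": force on the tool from outside, world axes, zero at the start; "torque": the same for the moment, N m; "gripper_width": opening from 0.0 (shut) to 1.0 (fully open); "grasp_force": force on a finger pad.
Only numpy, scipy, OpenCV 4.12 (cv2) and the standard library are available. Lean on these libraries where they do the work, as an engineer would, in place of code of your own. Each camera call takes 0.05 s, during which the arm holds its last target. There are 200 camera calls.

## Task

Wind the five-spoked star wheel anticlockwise (seen from above), pushing one spoke after another, until the clamp's pad has pushed the vase against the back stop and holds it there with about 30 N; feel this in how much harder the spokes push, because the stop is set by hand. Then swing the lock lever fully over, away from the robot, and let go. The paint on the vase is wet, so do not touch it with the robot, do not force the wheel or over-tighten, and leave the other vase, the paint pot and the palette where they are.

Things in the scene. Friction and masses are not known exactly. Their poses are not given: they have to be found in the camera images.
- clamp: Green steel vase clamp bolted to the bench. Base plate 130 mm wide, 15 mm thick, from y = -205 to +355 mm. Origin on the bench under the star wheel's axis; z up, x away from the robot, y along the plate from the wheel to pad, vase and back stop. Gearbox 100 x 90 mm under the wheel, top 100 mm above the bench.
- star_hub (a point): Centre of the star wheel, on its vertical axis at the spokes' mid-height, 135 mm above the bench. Dark hub of radius 23 mm, rising 26 mm above this point; five level steel spokes of 12 mm diameter, 72 degrees apart, with black balls of 24 mm diameter centred 98 mm out. 29 mm of free room under the spokes above the gearbox.
- star (a joint): Wheel angle (rad), growing anticlockwise from above; at 0 a spoke points along the clamp's +x. 1 rad moves the pad 14 mm. Drag 0.7 N m holds it (9 N square on a spoke 75 mm out); each N on the pad adds 0.014 N m, so at 30 N the push is 1.6 times the free one. Runs back above 50 N. Starts at 0 to 0.8; the vase meets the stop somewhere between 2.3 and 3.4. Limits 0 and 6.
- pad: The pressing pad, 60 mm wide and 46 mm high with a black rubber face to the vase, on a stiff spring (12 N per mm) at the end of the steel rack. Origin in its middle, 42 mm above the bench; its face is 6 mm further in the clamp's +y.
- vase: The painted vase: white square flask with thin red ornament and red rim, body 100 x 100 mm and 125 mm high, neck of 34 mm, 198 mm high in all, about 0.6 kg. Origin at the centre of its underside, which stands on the base plate 15 mm above the bench. Loose between pad and back stop; the pad slides it 5 to 27 mm, which adds about 5 N of pad load before it meets the stop.
- stop_set (a point): Nominal place of the back stop's face, on the base plate 300 mm from the wheel axis in the clamp's +y. The real face of the stop (green block, rubber-faced, 110 mm wide, 75 mm high) is set by hand up to 6 mm nearer or farther than this point; it does not yield.
- lock (a joint): Lock lever (rad), black ball on a rod, on a green block at the end of the clamp away from the vase. 0: leans towards the robot (unlocked); 1.0: leans away from it (locked, end stop). Swings in the clamp's x-z plane about a pivot at x = 0, y = -165 mm, 37 mm above the bench; rod 85 mm. Stays where it is left; 1 N moves it.
- lock_tip (a point): Centre of the 26 mm ball at the free end of the lock lever, which swings with it.
- raw_vase: Bystander: the same vase unpainted, plain white, standing on the bench away from the clamp. Origin at the centre of its underside.
- pot: Bystander: small white ribbed paint pot with a thin brass nozzle, 46 mm across, 76 mm high. Origin at the centre of its underside.
- palette: Bystander: white ceramic plate, 130 mm across, 18 mm high. Origin at the centre of its underside.
Things that resemble listed ones, but are neither listed nor needed, are in the scene too. What is shaped like the vase but pink is not meant.

How it is judged:
By the outcome, as a careful person would: the job done as asked, in the order asked, and still so for the second after the job is handed in, with the robot touching nothing.
It also fails if it takes over 72 s, if anything falls off the work surface, if the arm or the gripper's body presses on something with over 40 N, if the wrist force passes 120 N, or if a joint passes its speed limit or range.

## Working session

There is one attempt and no reset: what is moved stays moved. The work goes in short steps, Python scripts to look and compute and a shell command to move; the robot and the scene stay as the last step left them, time stands still between calls to the robot, and variables do not carry over. Pictures are saved under pics/ and viewed, at most 10 in all, crops included, and the job is handed in when it is done.

```bash
ls; mkdir -p pics; python3 - <<'E'
from station import monitor, eyes, bot
import cv2,numpy as np
o=monitor.get_obs(); print({k:np.round(v,3) for k,v in o.items()})
for n in("scene","side","wrist"):
    cv2.imwrite(f"pics/{n}0.png",eyes.read_camera(n)); print(n,eyes.camera_info(n))
a=cv2.imread("pics/scene0.png");b=cv2.imread("pics/side0.png")
cv2.imwrite("pics/both0.png",cv2.resize(np.hstack([a,b]),(800,300)))
E
```

```text
pics
{'t': np.float64(0.0), 'q': array([-0.108,  0.478,  0.022,  1.556, -0.011,  1.109, -0.083]), 'joint_vel': array([ 0.   ,  0.001,  0.002,  0.001, -0.001, -0.   ,  0.   ]), 'joint_torque': array([-1.0000e-03, -5.9644e+01,  1.6080e+00, -2.8119e+01,  1.2000e-02,
        9.0000e-03,  0.0000e+00]), 'eef_pos': array([ 0.674, -0.   ,  0.23 ]), 'tool_rot': array([-0.001,  0.707,  0.707, -0.001]), 'contact_force': array([ 0.422, -0.058, -0.608]), 'torque': array([ 0.088, -0.039,  0.007]), 'grasp_force': np.float64(0.0), 'gripper_width': np.float64(0.999)}
scene {'vertical_fov': 47.969804508215695, 'cx': 256.13221997143677, 'cy': 196.41712296651264, 'view': array([[-0.33677082,  0.94151134,  0.01190841,  0.0542794 ],
       [-0.74947673, -0.2756945 ,  0.60189465,  0.36539863],
       [ 0.56997373,  0.19377548,  0.7984867 , -1.61997311],
       [ 0.        ,  0.        ,  0.        ,  1.        ]])}
side {'vertical_fov': 45.01451638960701, 'cx': 256.58528406304504, 'cy': 192.00910227861718, 'view': array([[ 0.91923784, -0.3935843 ,  0.00965384, -0.46473244],
       [ 0.23122264,  0.55955471,  0.79588606, -0.29294869],
       [-0.31865011, -0.72937639,  0.60536947, -1.27163395],
       [ 0.        ,  0.        ,  0.        ,  1.        ]])}
wrist {'vertical_fov': 71.63984302602711, 'cx': 257.16193980389403, 'cy': 192.85100332844905, 'hand_eye': array([[ 1.54103413e-03,  9.56323920e-01,  2.92304952e-01,
         7.48295803e-02],
       [ 9.99997444e-01, -9.90120638e-04, -2.03265164e-03,
        -1.21608907e-04],
       [-1.65445622e-03,  2.92307338e-01, -9.56323001e-01,
        -1.42123680e-01],
       [ 0.00000000e+00,  0.00000000e+00,  0.00000000e+00,
         1.00000000e+00]])}
```

View pics/scene0.png

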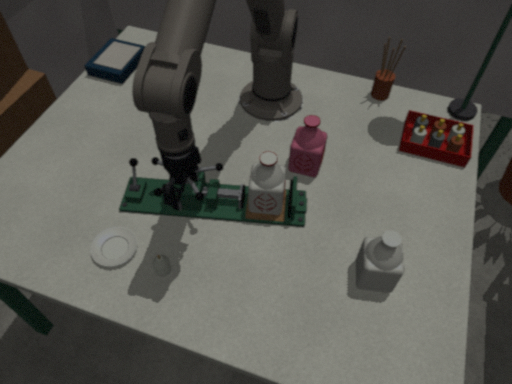

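View pics/side0.png

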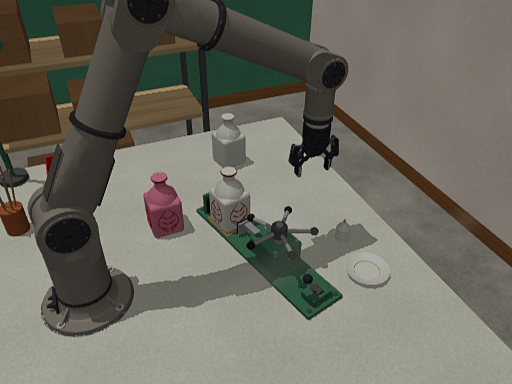

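The scene view shows the clamp around (215,200), with the wheel partly hidden by the gripper, the lock ball at (133,162) and the painted vase at (267,190). The pink vase is at (308,147), the raw vase at (380,262), the palette at (114,247) and the pot at (162,264). In the side view the hub is at (279,229), with balls near (288,210), (314,231), (250,245), (293,252) and (248,220). The lock ball is at (308,280).

```bash
cat > h.py <<'E'
import numpy as np,cv2
from station import monitor,eyes,bot
from scipy.spatial.transform import Rotation as R
def cam(n,o=None):
    i=eyes.camera_info(n); f=192/np.tan(np.radians(i["vertical_fov"]/2))
    if "view" in i: T=np.linalg.inv(i["view"])
    else:
        P=np.eye(4);q=o["tool_rot"];P[:3,:3]=R.from_quat([q[1],q[2],q[3],q[0]]).as_matrix();P[:3,3]=o["eef_pos"];T=P@i["hand_eye"]
    return f,i["cx"],i["cy"],T
def ray(c,p):
    f,cx,cy,T=c; d=T[:3,:3]@np.array([(p[0]-cx)/f,-(p[1]-cy)/f,-1]); return T[:3,3],d/np.linalg.norm(d)
def onz(c,p,z):
    o,d=ray(c,p); return o+d*(z-o[2])/d[2]
def tri(rs):
    A=sum(np.eye(3)-np.outer(d,d) for o,d in rs);b=sum((np.eye(3)-np.outer(d,d))@o for o,d in rs);return np.linalg.solve(A,b)
def proj(c,X):
    f,cx,cy,T=c; v=np.linalg.inv(T)@np.r_[X,1]; return cx+f*v[0]/-v[2],cy-f*v[1]/-v[2]
E
python3 - <<'E'
from h import *
i=cv2.imread("pics/side0.png");c=cam("side")
for n in("scene","side"): print(n,eyes.camera_info(n).keys())
for nm,p,z in [("hub",(279,226),.161),("b",(288,210),.135),("b",(314,231),.135),("b",(293,252),.135),("b",(250,245),.135),("b",(249,218),.135),("lock",(308,280),.112),("vaseTop",(229,171),.213),("raw",(230,118),.198)]:
    print(nm,onz(c,p,z).round(3))
c2=cam("scene")
print("lock tri",tri([ray(c,(308,280)),ray(c2,(133,162))]).round(3),"vase top",tri([ray(c,(229,171)),ray(c2,(268,158))]).round(3))
print("ball",tri([ray(c,(288,210)),ray(c2,(219,167))]).round(3), "raw",tri([ray(c,(229,119)),ray(c2,(391,239))]).round(3))
for P in [(.675,.0,.135)]: print(proj(c,P),proj(c2,P))
cr=cv2.resize(i[180:325,185:385],None,fx=4,fy=4,interpolation=cv2.INTER_CUBIC)
cv2.imwrite("pics/crop1.png",cv2.convertScaleAbs(cr,alpha=1.5))
E
```

```text
scene dict_keys(['vertical_fov', 'cx', 'cy', 'view'])
side dict_keys(['vertical_fov', 'cx', 'cy', 'view'])
hub [ 0.531 -0.092  0.161]
b [ 0.6   -0.012  0.135]
b [ 0.627 -0.123  0.135]
b [ 0.535 -0.175  0.135]
b [ 0.439 -0.106  0.135]
b [ 0.48  -0.001  0.135]
lock [ 0.536 -0.26   0.112]
vaseTop [0.472 0.138 0.213]
raw [0.602 0.476 0.198]
lock tri [ 0.536 -0.256  0.11 ] vase top [0.471 0.14  0.213]
ball [ 0.554 -0.009  0.173] raw [0.599 0.492 0.19 ]
(np.float64(308.38187653804323), np.float64(201.71460522790636)) (np.float64(190.5137926451519), np.float64(219.0929545044229))
```

View pics/crop1.png

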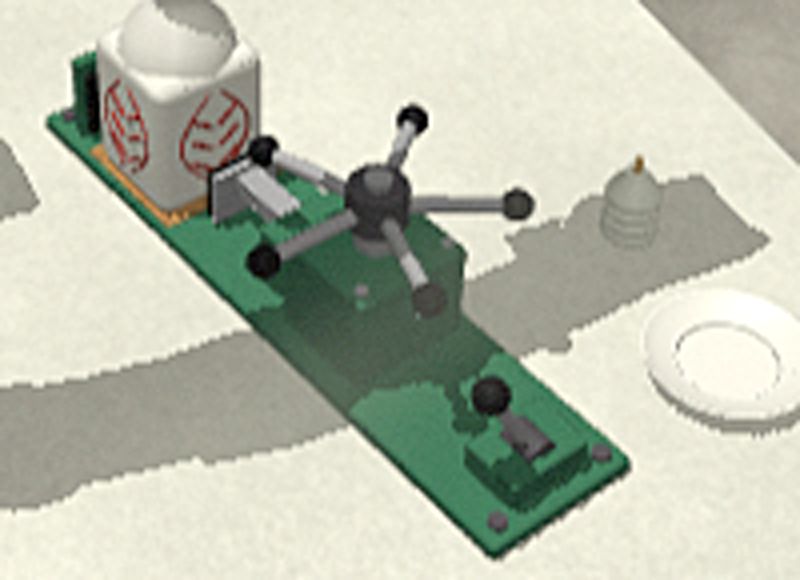

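The crop confirms the painted vase (red ornament, standing between pad and stop), the five-ball wheel and the lock lever leaning toward the robot. I'll fit the balls precisely.

```bash
python3 - <<'E'
from h import *
from scipy.optimize import least_squares
i=cv2.imread("pics/side0.png");c=cam("side")
m=(i.max(2)<40).astype(np.uint8)
def blob(img,p,r=6,th=40):
    y,x=np.mgrid[p[1]-r:p[1]+r+1,p[0]-r:p[0]+r+1]; w=img[y,x].max(2)<th
    return x[w].mean(),y[w].mean(),w.sum()
B=[]
for p in [(288,210),(314,231),(292,255),(251,245),(251,218)]:
    u=blob(i,p);P=onz(c,u[:2],.135);B.append(P[:2]);print(np.round(u,1),P.round(4))
B=np.array(B)
f=lambda v:(np.c_[v[0]+.098*np.cos(v[2]-np.arange(5)*2*np.pi/5),v[1]+.098*np.sin(v[2]-np.arange(5)*2*np.pi/5)]-B).ravel()
s=least_squares(f,[.53,-.09,1.0]);print("hub,angle",s.x,"res mm",(s.fun.reshape(5,2)*1000).round(1).tolist())
L=blob(i,(308,279),8);s2=cv2.imread("pics/scene0.png");L2=blob(s2,(133,162),6,50)
print(L,L2,"lock",tri([ray(c,L[:2]),ray(cam("scene"),L2[:2])]).round(4))
# plate corners
for p in [(185+630/4,180+462/4),(185+495/4,180+552/4),(185+48/4,180+122/4)]: print("plate",onz(c,p,.015).round(4))
E
```

```text
[288.3 209.1  27. ] [ 0.6029 -0.0084  0.135 ]
[313.8 230.8  20. ] [ 0.6266 -0.1218  0.135 ]
[nan nan  0.] [nan nan nan]
[250.5 244.9  59. ] [ 0.4408 -0.1063  0.135 ]
[249.9 217.2  42. ] [0.4834 0.0009 0.135 ]<stdin>:7: RuntimeWarning: Mean of empty slice.
  ret = ret.dtype.type(ret / rcount)
Traceback (most recent call last):
ValueError: Residuals are not finite in the initial point.
```

```bash
python3 - <<'E'
from h import *
from scipy.optimize import least_squares
i=cv2.imread("pics/side0.png");c=cam("side")
def blob(img,p,r=6,th=40):
    y,x=np.mgrid[p[1]-r:p[1]+r+1,p[0]-r:p[0]+r+1]; w=img[y,x].max(2)<th
    return x[w].mean(),y[w].mean(),w.sum()
U=[blob(i,p)[:2] for p in [(288,210),(314,231)]]+[(185+428/4,180+300/4)]+[blob(i,p)[:2] for p in [(251,245),(251,218)]]
B=np.array([onz(c,u,.135)[:2] for u in U])
f=lambda v:(np.c_[v[0]+.098*np.cos(v[2]-np.arange(5)*2*np.pi/5),v[1]+.098*np.sin(v[2]-np.arange(5)*2*np.pi/5)]-B).ravel()
s=least_squares(f,[.53,-.09,1.0]);print("hub,angle",s.x,"res mm",(s.fun.reshape(5,2)*1000).round(1).tolist())
L=(185+490/4,180+397/4);s2=cv2.imread("pics/scene0.png");L2=blob(s2,(133,162),6,50)
print(L2,"lock",tri([ray(c,L),ray(cam("scene"),L2[:2])]).round(4),onz(c,L,.112))
for p in [(185+630/4,180+462/4),(185+495/4,180+552/4),(185+48/4,180+122/4)]: print("plate",onz(c,p,.015).round(4))
E
```

```text
hub,angle [ 0.53617784 -0.08384664  0.85817083] res mm [[-2.6, -1.3], [-0.1, -0.1], [0.7, 2.2], [-0.0, 0.2], [2.1, -0.9]]
(np.float64(133.0909090909091), np.float64(162.0), np.int64(44)) lock [ 0.5357 -0.2551  0.1111] [ 0.53631956 -0.25690347  0.112     ]
plate [ 0.6454 -0.2715  0.015 ]
plate [ 0.5242 -0.302   0.015 ]
plate [0.387  0.2314 0.015 ]
```

Three measurements agree: the hub is at about (0.536, -0.085), clamp yaw is 0.25, the wheel starts at about 0.61 rad, and the lock ball is at (0.536, -0.256, 0.111), which matches its geometry. I'll push on the lock side of the wheel, away from the vase. First: shut the gripper and move behind the spoke at world angle -1.655.

```bash
echo '[{"xyz": [-0.0247,-0.0298,0],"finger_gap": 0},{"xyz": [-0.0247,-0.0298,0],"finger_gap": 0},{"xyz": [-0.0247,-0.0298,0],"finger_gap": 0},{"xyz": [-0.0247,-0.0298,0],"finger_gap": 0},{"xyz": [-0.0247,-0.0298,0],"finger_gap": 0},{"xyz": [-0.0247,-0.0298,0],"finger_gap": 0},{"yaw": 0.148,"finger_gap": 0},{"yaw": 0.148,"finger_gap": 0},{"yaw": 0.148,"finger_gap": 0},{"yaw": 0.148,"finger_gap": 0},{"yaw": 0.148,"finger_gap": 0},{"yaw": 0.148,"finger_gap": 0},{"yaw": 0.148,"finger_gap": 0},{"yaw": 0.148,"finger_gap": 0},{"yaw": 0.148,"finger_gap": 0},{"yaw": 0.148,"finger_gap": 0},{"yaw": 0.148,"finger_gap": 0},{"yaw": 0.148,"finger_gap": 0},{"yaw": 0.148,"finger_gap": 0},{"finger_gap": 0}]' | python3 -m creep
cat > st.py <<'E'
from h import *
import sys
o=monitor.get_obs();H=np.array([.536,-.085]);q=o["tool_rot"];M=R.from_quat([q[1],q[2],q[3],q[0]]).as_matrix()
p=np.array(o["eef_pos"])[:2]-H;F=np.array(o["contact_force"]);psi=np.arctan2(M[1,1],M[0,1])
print("t %.1f"%o["t"],"p",np.round(o["eef_pos"],4),"psi %.3f"%psi,"rel tool(t,r)",(M[:2,:2].T@p).round(4),"F tool",(M.T@F).round(1),"tq on wheel %.2f"%-(p[0]*F[1]-p[1]*F[0]),"tilt",M[:,2].round(3),"q7 %.2f"%o["q"][6])
E
python3 st.py; python3 - <<'E'
from h import *
cv2.imwrite("pics/s1.png",np.hstack([eyes.read_camera("side")[150:330,170:370],eyes.read_camera("scene")[120:300,80:280]]).repeat(2,0).repeat(2,1))
E
```

```text
t: 2.15
eef_pos: [0.496, -0.1481, 0.2311]
tool_rot: [0.0, 0.984, -0.176, -0.0]
contact_force: [-0.7, -0.2, 1.0]
gripper_width: -0.0
grasp_force: 0.0
t 2.1 p [ 0.496  -0.1481  0.2311] psi -1.925 rel tool(t,r) [-0.0156  0.073 ] F tool [-0.6  0.4 -1. ] tq on wheel 0.03 tilt [-0. -0. -1.] q7 -1.67
```

View pics/s1.png

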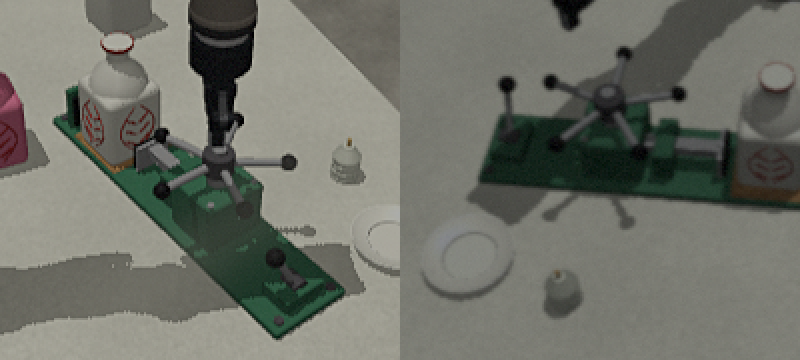

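The side crop shows the gripper above the wheel. The scene crop now shows the wheel clear, with the hub at full-image pixel (184,170). I'll triangulate it.

```bash
python3 - <<'E'
from h import *
a,b=cam("side"),cam("scene")
S=lambda x,y:(170+x/2,150+y/2); C=lambda x,y:(80+(x-400)/2,120+y/2)
for n,s,c in [("hubtop",(219,152),(208+400,94)),("b far +x?",(288,162),(555,144)),("b",(245,209),(550,81)),("b",(162,190),(625,52)),("b",(161,134),(679,93)),("b",(237,121),(640,153)),("lock",(276,257),(507,84))]:
    print(n,tri([ray(a,S(*s)),ray(b,C(*c))]).round(3))
p=monitor.get_obs()["eef_pos"];print(proj(a,p),proj(b,p))
E
```

```text
hubtop [ 0.535 -0.085  0.155]
b far +x? [ 0.626 -0.123  0.135]
b [ 0.527 -0.183  0.137]
b [ 0.439 -0.106  0.137]
b [0.484 0.001 0.137]
b [ 0.6   -0.01   0.133]
lock [ 0.537 -0.254  0.112]
(np.float64(276.88959987301916), np.float64(222.231425288722)) (np.float64(165.021288992519), np.float64(133.0194063794878))
```

The two-view triangulation confirms the hub, all the balls at z≈0.135 and the lock. I'll descend and push the first spoke.

```bash
echo '[{"xyz": [0,0,0.03],"finger_gap": 0},{"xyz": [0,0,0.03],"finger_gap": 0},{"xyz": [0,0,0.03],"finger_gap": 0},{"xyz": [0,0,0.021],"finger_gap": 0},{"finger_gap": 0},{"finger_gap": 0}]' | python3 -m creep; python3 st.py
echo '[{"xyz": [0.00367,0.00076,0],"yaw": -0.05,"finger_gap": 0},{"xyz": [0.00367,0.00076,0],"yaw": -0.05,"finger_gap": 0},{"xyz": [0.00367,0.00076,0],"yaw": -0.05,"finger_gap": 0},{"xyz": [0.00367,0.00076,0],"yaw": -0.05,"finger_gap": 0},{"xyz": [0.00367,0.00076,0],"yaw": -0.05,"finger_gap": 0}]' | python3 -m creep; python3 st.py
echo '[{"xyz": [0.00367,0.00076,0],"yaw": -0.05,"finger_gap": 0},{"xyz": [0.00367,0.00076,0],"yaw": -0.05,"finger_gap": 0},{"xyz": [0.00367,0.00076,0],"yaw": -0.05,"finger_gap": 0},{"xyz": [0.00367,0.00076,0],"yaw": -0.05,"finger_gap": 0}]' | python3 -m creep; python3 st.py
```

```text
t: 2.85
eef_pos: [0.4963, -0.1484, 0.1206]
tool_rot: [0.0, 0.985, -0.175, -0.0]
contact_force: [1.4, -0.3, 0.7]
gripper_width: -0.001
grasp_force: 0.0
t 2.9 p [ 0.4963 -0.1484  0.1206] psi -1.922 rel tool(t,r) [-0.0154  0.0732] F tool [ 1.4 -0.2 -0.7] tq on wheel -0.10 tilt [-0. -0. -1.] q7 -1.60
t: 3.35
eef_pos: [0.5114, -0.1562, 0.1217]
tool_rot: [-0.001, 0.999, -0.05, -0.002]
contact_force: [-9.4, 3.6, 7.7]
gripper_width: 0.001
grasp_force: 5.0
t 3.4 p [ 0.5114 -0.1562  0.1217] psi -1.671 rel tool(t,r) [-0.0174  0.0733] F tool [-9.8 -2.6 -7.7] tq on wheel 0.76 tilt [-0.003  0.001 -1.   ] q7 -1.36
t: 3.75
eef_pos: [0.5251, -0.1594, 0.1216]
tool_rot: [-0.001, 0.999, 0.05, -0.002]
contact_force: [-9.2, 3.3, 6.6]
gripper_width: -0.004
grasp_force: 4.8
t 3.8 p [ 0.5251 -0.1594  0.1216] psi -1.471 rel tool(t,r) [-0.0182  0.0729] F tool [-8.8 -4.2 -6.5] tq on wheel 0.72 tilt [-0.004  0.002 -1.   ] q7 -1.18
```

```bash
cat >> st.py <<'E'
T=M.T@F; k=int(sys.argv[1]) if len(sys.argv)>1 else 0
print("TORQUE %.3f"%(-T[0]*.073-.006*T[1]*1 if 0 else (-T[0])*.073+.006*(-T[1])),"star %.3f"%(psi+2.262+1.2566*k-np.arctan2((M[:2,:2].T@p)[0]*-1-.018,.073)))
E
echo '[{"xyz": [0.00367,0.00076,0],"yaw": -0.05,"finger_gap": 0},{"xyz": [0.00367,0.00076,0],"yaw": -0.05,"finger_gap": 0},{"xyz": [0.00367,0.00076,0],"yaw": -0.05,"finger_gap": 0},{"xyz": [0.00367,0.00076,0],"yaw": -0.05,"finger_gap": 0},{"xyz": [0.00367,0.00076,0],"yaw": -0.05,"finger_gap": 0},{"xyz": [0.00367,0.00076,0],"yaw": -0.05,"finger_gap": 0},{"xyz": [0.00367,0.00076,0],"yaw": -0.05,"finger_gap": 0},{"xyz": [0.00367,0.00076,0],"yaw": -0.05,"finger_gap": 0},{"xyz": [0.00367,0.00076,0],"yaw": -0.05,"finger_gap": 0},{"xyz": [0.00367,0.00076,0],"yaw": -0.05,"finger_gap": 0},{"xyz": [0.00367,0.00076,0],"yaw": -0.05,"finger_gap": 0},{"xyz": [0.00367,0.00076,0],"yaw": -0.05,"finger_gap": 0}]' | python3 -m creep >/dev/null; python3 st.py
echo '[{"xyz": [0.00367,0.00076,0],"yaw": -0.05,"finger_gap": 0},{"xyz": [0.00367,0.00076,0],"yaw": -0.05,"finger_gap": 0},{"xyz": [0.00367,0.00076,0],"yaw": -0.05,"finger_gap": 0},{"xyz": [0.00367,0.00076,0],"yaw": -0.05,"finger_gap": 0},{"xyz": [0.00367,0.00076,0],"yaw": -0.05,"finger_gap": 0},{"xyz": [0.00367,0.00076,0],"yaw": -0.05,"finger_gap": 0},{"xyz": [0.00367,0.00076,0],"yaw": -0.05,"finger_gap": 0},{"xyz": [0.00367,0.00076,0],"yaw": -0.05,"finger_gap": 0},{"xyz": [0.00367,0.00076,0],"yaw": -0.05,"finger_gap": 0},{"xyz": [0.00367,0.00076,0],"yaw": -0.05,"finger_gap": 0},{"xyz": [0.00367,0.00076,0],"yaw": -0.05,"finger_gap": 0},{"xyz": [0.00367,0.00076,0],"yaw": -0.05,"finger_gap": 0}]' | python3 -m creep >/dev/null; python3 st.py
```

```text
t 5.0 p [ 0.5676 -0.1535  0.121 ] psi -0.872 rel tool(t,r) [-0.0198  0.0727] F tool [-8.6 -7.2 -3. ] tq on wheel 0.77 tilt [-0.007 -0.    -1.   ] q7 -0.69
TORQUE 0.671 star 1.365
t 6.2 p [ 0.5996 -0.1257  0.1209] psi -0.274 rel tool(t,r) [-0.022   0.0722] F tool [-8.4 -7.8 -0.5] tq on wheel 0.78 tilt [-0.006 -0.004 -1.   ] q7 -0.23
TORQUE 0.662 star 1.934
```

Baseline torque is about 0.665 N m across three readings. I'll back off, lift and go to the next spoke.

```bash
echo '[{"xyz": [-0.008,0,0],"finger_gap": 0},{"xyz": [-0.007,0,0],"finger_gap": 0},{"finger_gap": 0},{"xyz": [0,0,-0.03],"finger_gap": 0},{"xyz": [0,0,-0.03],"finger_gap": 0},{"xyz": [-0.012,-0.03,0],"finger_gap": 0},{"xyz": [-0.012,-0.03,0],"finger_gap": 0},{"xyz": [-0.0117,-0.0302,0],"finger_gap": 0}]' | python3 -m creep >/dev/null; echo '[{"yaw": 0.144,"finger_gap": 0},{"yaw": 0.144,"finger_gap": 0},{"yaw": 0.144,"finger_gap": 0},{"yaw": 0.144,"finger_gap": 0},{"yaw": 0.144,"finger_gap": 0},{"yaw": 0.144,"finger_gap": 0},{"yaw": 0.144,"finger_gap": 0},{"yaw": 0.144,"finger_gap": 0},{"yaw": 0.144,"finger_gap": 0},{"yaw": 0.144,"finger_gap": 0},{"yaw": 0.144,"finger_gap": 0},{"finger_gap": 0}]' | python3 -m creep; python3 st.py 1
python3 - <<'E'
from h import *
cv2.imwrite("pics/s2.png",np.hstack([eyes.read_camera("side")[150:330,170:370],eyes.read_camera("scene")[120:300,80:280]]).repeat(2,0).repeat(2,1))
E
```

```text
t: 8.15
eef_pos: [0.5032, -0.1459, 0.1809]
tool_rot: [-0.0, 0.99, -0.143, 0.001]
contact_force: [0.1, 0.7, -0.4]
gripper_width: -0.002
grasp_force: 0.0
t 8.2 p [ 0.5032 -0.1459  0.1809] psi -1.859 rel tool(t,r) [-0.0141  0.0677] F tool [-0.1 -0.7  0.4] tq on wheel 0.02 tilt [ 0.001 -0.    -1.   ] q7 -1.63
TORQUE 0.011 star 1.713
```

View pics/s2.png

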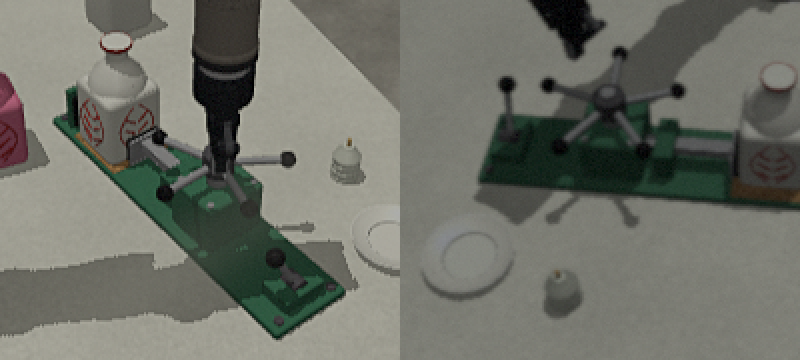

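Wheel advanced as expected and the vase is untouched. Next: correct the position, descend and push the second spoke, reading the torque often.

```bash
echo '[{"xyz": [-0.004,0.005,0],"finger_gap": 0},{"xyz": [0,0,0.03],"finger_gap": 0},{"xyz": [0,0,0.03],"finger_gap": 0},{"finger_gap": 0},{"xyz": [0.00367,0.0006,0],"yaw": -0.05,"finger_gap": 0},{"xyz": [0.00367,0.0006,0],"yaw": -0.05,"finger_gap": 0},{"xyz": [0.00367,0.0006,0],"yaw": -0.05,"finger_gap": 0},{"xyz": [0.00367,0.0006,0],"yaw": -0.05,"finger_gap": 0},{"xyz": [0.00367,0.0006,0],"yaw": -0.05,"finger_gap": 0},{"xyz": [0.00367,0.0006,0],"yaw": -0.05,"finger_gap": 0},{"xyz": [0.00367,0.0006,0],"yaw": -0.05,"finger_gap": 0},{"xyz": [0.00367,0.0006,0],"yaw": -0.05,"finger_gap": 0}]' | python3 -m creep>/dev/null; python3 st.py 1
echo '[{"xyz": [0.00367,0.0006,0],"yaw": -0.05,"finger_gap": 0},{"xyz": [0.00367,0.0006,0],"yaw": -0.05,"finger_gap": 0}]' | python3 -m creep>/dev/null; python3 st.py 1|tail -1
echo '[{"xyz": [0.00367,0.0006,0],"yaw": -0.05,"finger_gap": 0},{"xyz": [0.00367,0.0006,0],"yaw": -0.05,"finger_gap": 0}]' | python3 -m creep>/dev/null; python3 st.py 1
```

```text
t 9.4 p [ 0.5226 -0.1588  0.1214] psi -1.456 rel tool(t,r) [-0.0218  0.0718] F tool [-10.2  -0.7  -8.2] tq on wheel 0.74 tilt [-0.006  0.    -1.   ] q7 -1.23
TORQUE 0.747 star 2.011
TORQUE 0.753 star 2.110
t 9.8 p [ 0.5373 -0.1595  0.1214] psi -1.257 rel tool(t,r) [-0.0218  0.0713] F tool [-9.6 -0.  -6.3] tq on wheel 0.68 tilt [-0.006 -0.001 -1.   ] q7 -1.06
TORQUE 0.704 star 2.210
```

```bash

echo '[{"xyz": [0.0022,0.0004,0],"yaw": -0.03,"finger_gap": 0}]' | python3 -m creep>/dev/null; python3 st.py 1|tail -1
echo '[{"xyz": [0.0022,0.0004,0],"yaw": -0.03,"finger_gap": 0}]' | python3 -m creep>/dev/null; python3 st.py 1|tail -1
echo '[{"xyz": [0.0022,0.0004,0],"yaw": -0.03,"finger_gap": 0}]' | python3 -m creep>/dev/null; python3 st.py 1|tail -1
echo '[{"xyz": [0.0022,0.0004,0],"yaw": -0.03,"finger_gap": 0}]' | python3 -m creep>/dev/null; python3 st.py 1|tail -1
echo '[{"xyz": [0.0022,0.0004,0],"yaw": -0.03,"finger_gap": 0}]' | python3 -m creep>/dev/null; python3 st.py 1|tail -1
echo '[{"xyz": [0.0022,0.0004,0],"yaw": -0.03,"finger_gap": 0}]' | python3 -m creep>/dev/null; python3 st.py 1
```

```text
TORQUE 0.741 star 2.243
TORQUE 0.712 star 2.271
TORQUE 0.702 star 2.302
TORQUE 0.805 star 2.331
TORQUE 0.752 star 2.361
t 10.4 p [ 0.5506 -0.1576  0.1215] psi -1.078 rel tool(t,r) [-0.0215  0.0709] F tool [-9.1 -0.7 -5.5] tq on wheel 0.65 tilt [-0.005 -0.002 -1.   ] q7 -0.92
TORQUE 0.665 star 2.392
```

```bash
cat >> st.py <<'E'
if (-T[0])*.0715-.006*T[1]>0.93: print("STOP",T.round(1)); sys.exit(1)
E
g(){ python3 st.py 1|tail -1; return ${PIPESTATUS[0]}; }
echo '[{"xyz": [0.0022,0.0004,0],"yaw": -0.03,"finger_gap": 0}]' | python3 -m creep>/dev/null; g&&
echo '[{"xyz": [0.0022,0.0004,0],"yaw": -0.03,"finger_gap": 0}]' | python3 -m creep>/dev/null; g&&
echo '[{"xyz": [0.0022,0.0004,0],"yaw": -0.03,"finger_gap": 0}]' | python3 -m creep>/dev/null&& g&&
echo '[{"xyz": [0.0022,0.0004,0],"yaw": -0.03,"finger_gap": 0}]' | python3 -m creep>/dev/null&& g&&
echo '[{"xyz": [0.0022,0.0004,0],"yaw": -0.03,"finger_gap": 0}]' | python3 -m creep>/dev/null&& g&&
echo '[{"xyz": [0.0022,0.0004,0],"yaw": -0.03,"finger_gap": 0}]' | python3 -m creep>/dev/null&& g&&
echo '[{"xyz": [0.0022,0.0004,0],"yaw": -0.03,"finger_gap": 0}]' | python3 -m creep>/dev/null&& g&&
echo '[{"xyz": [0.0022,0.0004,0],"yaw": -0.03,"finger_gap": 0}]' | python3 -m creep>/dev/null&& g&&
echo '[{"xyz": [0.0022,0.0004,0],"yaw": -0.03,"finger_gap": 0}]' | python3 -m creep>/dev/null&& g&&
echo '[{"xyz": [0.0022,0.0004,0],"yaw": -0.03,"finger_gap": 0}]' | python3 -m creep>/dev/null&& g; python3 st.py 1
```

```text
TORQUE 0.726 star 2.422
TORQUE 0.733 star 2.452
TORQUE 0.720 star 2.483
TORQUE 0.709 star 2.513
TORQUE 0.723 star 2.544
TORQUE 0.768 star 2.574
TORQUE 0.731 star 2.604
TORQUE 0.820 star 2.635
TORQUE 0.825 star 2.665
TORQUE 0.725 star 2.696
t 11.4 p [ 0.5712 -0.1495  0.1215] psi -0.780 rel tool(t,r) [-0.0212  0.0704] F tool [-9.9 -0.4 -3.2] tq on wheel 0.70 tilt [-0.004 -0.004 -1.   ] q7 -0.68
TORQUE 0.725 star 2.696
```

```bash

g(){ python3 st.py 1|tail -1; return ${PIPESTATUS[0]}; }
echo '[{"xyz": [0.0022,0.0005,0],"yaw": -0.03,"finger_gap": 0}]' | python3 -m creep>/dev/null&& g&&
echo '[{"xyz": [0.0022,0.0005,0],"yaw": -0.03,"finger_gap": 0}]' | python3 -m creep>/dev/null&& g&&
echo '[{"xyz": [0.0022,0.0005,0],"yaw": -0.03,"finger_gap": 0}]' | python3 -m creep>/dev/null&& g&&
echo '[{"xyz": [0.0022,0.0005,0],"yaw": -0.03,"finger_gap": 0}]' | python3 -m creep>/dev/null&& g&&
echo '[{"xyz": [0.0022,0.0005,0],"yaw": -0.03,"finger_gap": 0}]' | python3 -m creep>/dev/null&& g&&
echo '[{"xyz": [0.0022,0.0005,0],"yaw": -0.03,"finger_gap": 0}]' | python3 -m creep>/dev/null&& g&&
echo '[{"xyz": [0.0022,0.0005,0],"yaw": -0.03,"finger_gap": 0}]' | python3 -m creep>/dev/null&& g&&
echo '[{"xyz": [0.0022,0.0005,0],"yaw": -0.03,"finger_gap": 0}]' | python3 -m creep>/dev/null&& g&&
echo '[{"xyz": [0.0022,0.0005,0],"yaw": -0.03,"finger_gap": 0}]' | python3 -m creep>/dev/null&& g&&
echo '[{"xyz": [0.0022,0.0005,0],"yaw": -0.03,"finger_gap": 0}]' | python3 -m creep>/dev/null&& g; python3 st.py 1
```

```text
TORQUE 0.781 star 2.726
TORQUE 0.739 star 2.757
TORQUE 0.788 star 2.788
TORQUE 0.670 star 2.819
TORQUE 0.705 star 2.850
TORQUE 0.675 star 2.881
TORQUE 0.735 star 2.912
TORQUE 0.729 star 2.942
TORQUE 0.748 star 2.973
TORQUE 0.786 star 3.001
t 12.4 p [ 0.5886 -0.1357  0.1216] psi -0.480 rel tool(t,r) [-0.0207  0.0701] F tool [-10.6  -1.8  -2.9] tq on wheel 0.78 tilt [-0.004 -0.006 -1.   ] q7 -0.45
TORQUE 0.786 star 3.001
```

```bash

g(){ python3 st.py 1|tail -1; return ${PIPESTATUS[0]}; }
echo '[{"xyz": [0.0022,0.0005,0],"yaw": -0.03,"finger_gap": 0}]' | python3 -m creep>/dev/null&& g&&
echo '[{"xyz": [0.0022,0.0005,0],"yaw": -0.03,"finger_gap": 0}]' | python3 -m creep>/dev/null&& g&&
echo '[{"xyz": [0.0022,0.0005,0],"yaw": -0.03,"finger_gap": 0}]' | python3 -m creep>/dev/null&& g&&
echo '[{"xyz": [0.0022,0.0005,0],"yaw": -0.03,"finger_gap": 0}]' | python3 -m creep>/dev/null&& g&&
echo '[{"xyz": [0.0022,0.0005,0],"yaw": -0.03,"finger_gap": 0}]' | python3 -m creep>/dev/null&& g; python3 st.py 1
```

```text
TORQUE 0.818 star 3.028
TORQUE 0.866 star 3.054
STOP [-13.   -2.   -3.3]
t 12.8 p [ 0.5925 -0.1315  0.1215] psi -0.391 rel tool(t,r) [-0.0215  0.0699] F tool [-13.   -2.   -3.3] tq on wheel 0.95 tilt [-0.004 -0.007 -1.   ] q7 -0.38
TORQUE 0.962 star 3.080
STOP [-13.   -2.   -3.3]
```

The torque is climbing steadily at about 2 N m/rad from onset at star ≈ 2.975, so the pad is at roughly 22 N. It needs about 0.047 rad more.

```bash

echo '[{"xyz": [0.0018,0.0003,0],"yaw": -0.025,"finger_gap": 0}]' | python3 -m creep>/dev/null; python3 st.py 1|head -2|cut -c1-200
echo '[{"xyz": [0.0018,0.0003,0],"yaw": -0.025,"finger_gap": 0}]' | python3 -m creep>/dev/null; python3 st.py 1
echo '[{"finger_gap": 0}]' | python3 -m creep>/dev/null; python3 st.py 1
```

```text
t 12.8 p [ 0.5935 -0.1303  0.1216] psi -0.366 rel tool(t,r) [-0.0218  0.0699] F tool [-13.2  -2.6  -2.9] tq on wheel 0.97 tilt [-0.004 -0.007 -1.   ] q7 -0.36
TORQUE 0.978 star 3.101
t 12.9 p [ 0.5944 -0.1292  0.1216] psi -0.341 rel tool(t,r) [-0.0221  0.0698] F tool [-14.3  -3.3  -4.4] tq on wheel 1.07 tilt [-0.004 -0.008 -1.   ] q7 -0.34
TORQUE 1.065 star 3.121
STOP [-14.3  -3.3  -4.4]
t 13.1 p [ 0.5945 -0.129   0.1216] psi -0.341 rel tool(t,r) [-0.0218  0.0699] F tool [-12.6  -3.2  -2.4] tq on wheel 0.95 tilt [-0.004 -0.007 -1.   ] q7 -0.34
TORQUE 0.937 star 3.125
```

The estimates give about 28 to 30 N. I'll add a small 0.012 rad nudge, then back off, lift and go to the robot side of the lock ball.

```bash

echo '[{"xyz": [0.001,0.0001,0],"yaw": -0.012,"finger_gap": 0}]' | python3 -m creep>/dev/null; python3 st.py 1
echo '[{"xyz": [-0.008,0,0],"finger_gap": 0},{"xyz": [-0.009,0,0],"finger_gap": 0},{"finger_gap": 0},{"xyz": [0,0,-0.03],"finger_gap": 0},{"xyz": [0,0,-0.03],"finger_gap": 0},{"xyz": [-0.0369,-0.0121,0],"finger_gap": 0},{"xyz": [-0.0369,-0.0121,0],"finger_gap": 0},{"xyz": [-0.0369,-0.0121,0],"finger_gap": 0},{"xyz": [-0.0369,-0.0121,0],"finger_gap": 0},{"yaw": 0.14,"finger_gap": 0},{"yaw": 0.14,"finger_gap": 0},{"yaw": 0.14,"finger_gap": 0},{"yaw": 0.14,"finger_gap": 0},{"yaw": 0.14,"finger_gap": 0},{"yaw": 0.14,"finger_gap": 0},{"yaw": 0.14,"finger_gap": 0},{"finger_gap": 0}]' | python3 -m creep; python3 st.py 1|head -1
python3 - <<'E'
from h import *
cv2.imwrite("pics/s3.png",np.hstack([eyes.read_camera("side")[150:330,170:370],eyes.read_camera("scene")[120:300,80:280]]).repeat(2,0).repeat(2,1))
E
```

```text
t 13.2 p [ 0.5948 -0.1286  0.1216] psi -0.330 rel tool(t,r) [-0.0222  0.0698] F tool [-14.5  -2.6  -3.2] tq on wheel 1.07 tilt [-0.004 -0.008 -1.   ] q7 -0.33
TORQUE 1.078 star 3.131
STOP [-14.5  -2.6  -3.2]
t: 14.85
eef_pos: [0.4994, -0.2609, 0.1807]
tool_rot: [0.0, 0.991, 0.132, 0.0]
contact_force: [0.1, -0.2, 1.2]
gripper_width: -0.003
grasp_force: 0.0
t 14.8 p [ 0.4994 -0.2609  0.1807] psi -1.306 rel tool(t,r) [-0.0814  0.1601] F tool [ 0.   0.3 -1.2] tq on wheel -0.03 tilt [ 0.001  0.    -1.   ] q7 -0.92
```

View pics/s3.png

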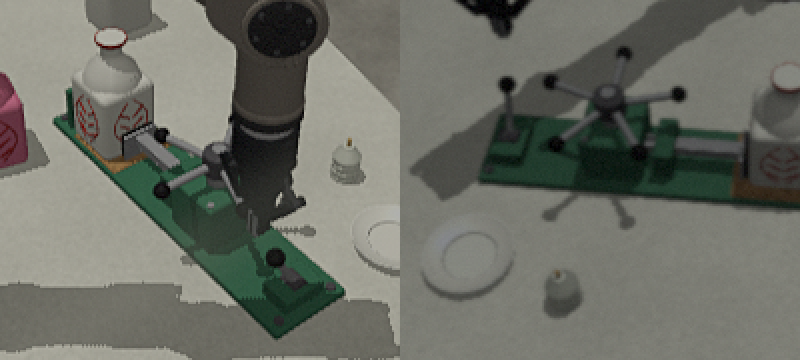

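The wheel pattern now matches its starting look, 2×72° on, so star ≈ 3.12 as measured. The vase is against the stop. I'll descend beside the lock ball and push.

```bash

echo '[{"xyz": [-0.005,0.004,0],"finger_gap": 0},{"xyz": [0,0,0.03],"finger_gap": 0},{"xyz": [0,0,0.03],"finger_gap": 0},{"xyz": [0,0,0.024],"finger_gap": 0},{"finger_gap": 0}]' | python3 -m creep>/dev/null; python3 st.py|head -1
echo '[{"xyz": [0.008,0,0],"finger_gap": 0},{"xyz": [0.008,0,0],"finger_gap": 0},{"xyz": [0.008,0,0],"finger_gap": 0},{"xyz": [0.008,0,0],"finger_gap": 0},{"xyz": [0.008,0,0],"finger_gap": 0}]' | python3 -m creep>/dev/null; python3 st.py|head -1
echo '[{"xyz": [0.008,0,0],"finger_gap": 0},{"xyz": [0.008,0,0],"finger_gap": 0},{"xyz": [0.008,0,0],"finger_gap": 0},{"xyz": [0.006,0,0],"finger_gap": 0},{"xyz": [0.006,0,0],"finger_gap": 0}]' | python3 -m creep>/dev/null; python3 st.py|head -1
```

```text
t 15.4 p [ 0.4925 -0.2661  0.0934] psi -1.305 rel tool(t,r) [-0.0896  0.1633] F tool [ 0.3 -0.5  0.7] tq on wheel 0.00 tilt [-0.006  0.002 -1.   ] q7 -0.90
t 15.9 p [ 0.5348 -0.2561  0.097 ] psi -1.306 rel tool(t,r) [-0.046   0.1648] F tool [-0.9  0.1 -1. ] tq on wheel 0.14 tilt [ 0.001 -0.    -1.   ] q7 -0.95
t 16.4 p [ 0.569  -0.2466  0.0962] psi -1.306 rel tool(t,r) [-0.0105  0.1646] F tool [-0.8  0.4 -0.2] tq on wheel 0.13 tilt [-0.  0. -1.] q7 -0.98
```

```bash
s(){ python3 st.py|head -1|cut -c1-130; }
echo '[{"xyz": [0.005,0,0],"finger_gap": 0},{"xyz": [0.005,0,0],"finger_gap": 0},{"xyz": [0.005,0,0],"finger_gap": 0}]' | python3 -m creep>/dev/null; s
echo '[{"xyz": [0.004,0,0],"finger_gap": 0}]' | python3 -m creep>/dev/null; s
echo '[{"xyz": [0.003,0,0],"finger_gap": 0}]' | python3 -m creep>/dev/null; s
echo '[{"xyz": [0.003,0,0],"finger_gap": 0}]' | python3 -m creep>/dev/null; s
```

```text
t 16.8 p [ 0.583  -0.2428  0.0961] psi -1.306 rel tool(t,r) [0.0041 0.1646] F tool [-1.6  0.2  0.3] tq on wheel 0.26 tilt [-0.001 
t 16.9 p [ 0.587  -0.2417  0.0962] psi -1.306 rel tool(t,r) [0.0083 0.1646] F tool [-1.8  0.  -0.2] tq on wheel 0.29 tilt [-0.  0.
t 16.9 p [ 0.5899 -0.2409  0.0962] psi -1.306 rel tool(t,r) [0.0112 0.1646] F tool [-0.5  0.4  0.5] tq on wheel 0.09 tilt [-0.  0.
t 17.1 p [ 0.5911 -0.2406  0.096 ] psi -1.306 rel tool(t,r) [0.0125 0.1646] F tool [-9.9 -0.8 -5. ] tq on wheel 1.62 tilt [-0.003
```

That is the lever's end stop: 10 N and the motion has stalled. I'll back off, lift clear and look.

```bash

echo '[{"xyz": [-0.01,0,0],"finger_gap": 0},{"xyz": [-0.02,0,0],"finger_gap": 0},{"xyz": [-0.03,0,0],"finger_gap": 0},{"xyz": [0,0,-0.04],"finger_gap": 0},{"xyz": [0,0,-0.04],"finger_gap": 0},{"xyz": [0,0,-0.04],"finger_gap": 0},{"xyz": [-0.03,0,-0.03],"finger_gap": 0},{"xyz": [-0.03,0,0],"finger_gap": 0},{"finger_gap": 0}]' | python3 -m creep
python3 - <<'E'
from h import *
cv2.imwrite("pics/s4.png",np.hstack([eyes.read_camera("side")[150:330,170:370],eyes.read_camera("scene")[120:300,80:280]]).repeat(2,0).repeat(2,1))
E
```

```text
t: 17.95
eef_pos: [0.4734, -0.2742, 0.2478]
tool_rot: [0.001, 0.992, 0.13, 0.001]
contact_force: [-0.0, -1.0, -0.4]
gripper_width: -0.002
grasp_force: 0.0
```

View pics/s4.png

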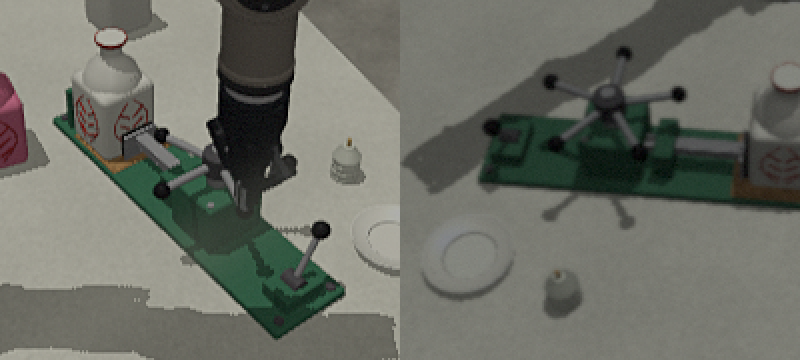

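The lever now leans away, with its ball at side pixel (330,265) and scene pixel (126,184). The wheel and vase are unchanged. I'll check the lever angle.

```bash
python3 - <<'E'
from h import *
X=tri([ray(cam("side"),(330.5,265)),ray(cam("scene"),(126,184))]);H=np.array([.536,-.085])
c,s=np.cos(.251),np.sin(.251);d=X[:2]-H;print(X,"clamp xy",c*d[0]+s*d[1],-s*d[0]+c*d[1])
E
```

```text
[ 0.61597817 -0.2333833   0.11025496] clamp xy 0.040617646479535544 -0.16359803654881755
```

The ball is 40.6 mm past the pivot; fully over should be 0.085·sin 0.5 = 40.8 mm, so it is locked. I'll hand in.

```bash
python3 -c "
from station import bot
print(bot.hand_in())"
```

```text
the job is handed in; nothing more can be done
None
```

I wound the wheel to about 3.13 rad, which by the rise in push and the wheel angle holds the vase against the stop at about 30 N. The lock lever is fully over, the robot is clear of everything, and the job was handed in at about 18 s.

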